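# Sort the ratchet clamps, shut from open

### The job

Two ratcheting hand clamps lie on the workshop bench. Lay the one whose jaws are ratcheted shut in the narrow wooden tray and the one whose jaws stand open, still open, in the wide wooden tray; set each down, do not drop it, so that it lies flat on the tray's floor wholly inside the rim. Leave the other things on the bench where they are.

Things in the scene. Friction and masses are not known exactly. Their poses are not given: they have to be found in the camera images.
- shut_clamp: Hand clamp, steel arms 14 mm thick, black handles, 0.2 kg, lying flat, locked: jaws meet, handles close, 47 mm wide. Origin under the centre of its upright steel pivot block (26 mm in x, 30 in y, 34 tall from the underside): grip that across y, above the arms. z up; x to the jaws, whose tips are 74 mm ahead; handle ends 83 mm behind.
- open_clamp: The same clamp, same pivot block, lengths and mass, but jaws open and handles spread. Frame (origin, x, y as on the shut clamp) is that of pivot block and fixed arm (jaw +y, handle -y). The other arm is swung clockwise from above by open_jaw, so the middle line lies half that angle clockwise of x; about this line it is 75 to 95 mm wide.
- open_jaw (a joint): Opening angle of the open clamp's jaws, rad: 0 is shut, 0.6 fully open; it starts between 0.35 and 0.5. The pivot is stiff (0.25 N m) and stays where it is left, but squeezing the handles or jaws together would close it.
- narrow_tray: Narrow tray of plywood with a low dark wooden rim, fixed to the bench. Outside 216 mm long (its x axis) x 111 mm wide (its y axis) x 15 mm high; inside the rim 200 x 95 mm. Origin at the centre of its underside; the floor's top face lies 5 mm above the origin, the rim stands 10 mm above the floor and is 8 mm thick; z up.
- wide_tray: Wide tray of plywood with a low dark wooden rim, fixed to the bench. Outside 216 mm long (its x axis) x 161 mm wide (its y axis) x 15 mm high; inside the rim 200 x 145 mm. Origin at the centre of its underside; the floor's top face lies 5 mm above the origin, the rim stands 10 mm above the floor and is 8 mm thick; z up.
There are look-alikes about, which are no part of the job. What is shaped like the open_clamp but red is not meant. What is shaped like the shut_clamp but red is not meant.

How it is judged:
At the end, for the whole second after the job is handed in: Shut clamp in the narrow tray, open clamp in the wide one, both at rest flat on the floor inside the rim: pivot within 35 mm of the tray's centre lengthways, 40 mm (wide: 55 mm) across, at most 3.5 mm off the floor and 2.5 degrees tilted; open jaws still over 0.2 rad (x of shut_clamp in the frame of narrow_tray between -0.035 and 0.035 m and y of shut_clamp in the frame of narrow_tray between -0.04 and 0.04 m and z of shut_clamp in the frame of narrow_tray between 0.003 and 0.0085 m and angle between each of shut_clamp, open_clamp's own z axis and vertical below 0.045 rad and linear speed of each of shut_clamp, open_clamp below 0.02 m/s and x of open_clamp in the frame of wide_tray between -0.035 and 0.035 m and y of open_clamp in the frame of wide_tray between -0.055 and 0.055 m and z of open_clamp in the frame of wide_tray between 0.003 and 0.0085 m and value of joint open_jaw above 0.2 rad); the robot touches nothing.
It fails at once if the shut clamp is let go above the bench (its underside more than 50 mm up) and so dropped (height (world z) of shut_clamp above 0.05 m and contact force between the fingers and shut_clamp below 0.05 N).
It fails at once if the open clamp is let go above the bench (its underside more than 50 mm up) and so dropped (height (world z) of open_clamp above 0.05 m and contact force between the fingers and open_clamp below 0.05 N).
It fails at once if the spanner, chuck key, bushing or oil bottle is moved more than 30 mm (distance of any of spanner, chuck_key, bushing, oil_bottle from where it was at the start of the episode above 0.03 m).
It also fails if it takes over 54 s, if anything falls off the work surface, if the arm or the gripper's body presses on something with over 40 N, if the wrist force passes 120 N, or if a joint passes its speed limit or range.

### The arm

A 6-joint arm with a two-finger parallel gripper is mounted at the origin on the work surface. World frame = base frame: x ahead of the robot, y to its left, z up, the work surface at z = 0. Lengths are in m, angles in rad, forces in N, time in s.
With the tool pointing down it reaches from about 0.35 to 0.975 m from the base axis. Payload 4.9 kg.
Tool frame: the origin (TCP) lies at the very end of the fingers, on their centre line; the grasp point (between the pads) lies 19 mm behind it (ctrl.grasp_offset is the distance from the TCP to the grasp point, in m); y points along the fingers, z is the direction in which the jaws open and shut, and the axes are right-handed (so a half turn about y gives the same grasp; the last joint's range is limited). The gripper opens to 85 mm and grips with 20 to 120 N. Pads are 22 mm wide; open, the fingers measure 114 mm over their backs; the gripper's body (76 mm by 85 mm) begins 54 mm behind the grasp point. The pads swing forward as they close: fully open they stand 13 mm farther back than shut.
Start: joints at [-1.41, 0.053, 1.613, -0, 1.476, -0.119], TCP at [0.173, -0.601, 0.231] pointing down, gripper open.
Joint ranges: [-3.01, 3.01], [-1.01, 2.22], [0.06, 2.58], [-1.02, 4.17], [0.09, 2.62], [-3.14, 3.14]. Speed limits (rad/s): [2.57, 2.57, 3.14, 3.14, 3.14, 3.14].

### API

Orientations are given as a rotation vector (axis times angle).
In Python, from station import ctrl, eyes, finish_job, find_in, regions_of, pinpoint gives the robot as it stands.
- The arm moves only by the tool play_rows, never from a script. Its argument "moves" is a list of rows, each an object of numbers: "x", "y", "z": the shift along the world's x, y, z in cm; "turn": the turn about the world's z in degrees; "jaw": the finger opening in cm, from 0 to 8.54. A call has 1 to 8 rows; each row shifts and turns the commanded pose from where the row before left it; what a row does not reach is not made up. A row lasts 1/12 s, in which the tool goes at most 41.7 mm and 7.16 degrees, less where a joint would pass 70% of its speed; a pose out of reach is approached as far as the arm can. A call is refused whole if a number of a shift passes 4.17 or a number of a turn 7.16, either way. A call with a gripper value outside its range is refused whole. The fingers move at their own pace and stop on an object; "squeeze" is the grip in N (left out, the last holds). Time passes only in rows, so rows that do not move let the fingers close. It gives the time, the measured TCP pose, the force and the opening at its end, in the units of the state.
- ctrl.get_obs(): the state, without advancing time (a new reading comes with each control period).
- eyes.get_image(name): name is "scene" or "top"; returns a dict with "img" (400x640x3 uint8, red, green, blue), "camera_matrix" (3x3 intrinsics, pixels), "cam_to_world" (4x4, takes a point from camera to world coordinates). Camera axes: x right, y up, looking along -z (the intrinsics and any distortion apply to the point x, -y, -z); pixel columns grow to the right and rows downward; lengths in m; the calibration is good to about 2 mm. A picture is of the moment at which its call begins. There is no depth.
- finish_job(): hands the job in, once; it reports no verdict.
Trained networks look in the newest picture that a camera, given by its name, has taken for a name from the list of things; names that differ only in an ending like _2 or _b are one class to them, and where a whole thing is asked for, a point or a joint stands for the part that bears it (a point fixed in the world has none). Each returns a list of dicts, best first, with "score" (0 to 1); they miss things now and then, are a little off and sometimes report something else, mostly with a low value. They report only what shows in the picture. A call takes as long as a camera call. They do not tell look-alikes from the thing itself.
- find_in(camera, query): "point" ([column, row] in pixels, amid what is visible of it).
- regions_of(camera, query): "pixels" (400x640 bool, what is visible of it) and "point" ([column, row] in pixels, amid what is visible of it).
- pinpoint(camera, query): "point" ([column, row] in pixels: a listed point, or the origin of a listed thing).
The state is a dict: "t": time; "q": joint angles; "dq": joint speeds; "effort": joint torques, N m; "tool_pos": TCP position; "tool_rot": TCP orientation; "contact_force": force on the tool from outside, world axes, zero at the start; "wrist_torque": the same for the moment, N m; "opening": finger opening in m.
Only numpy, scipy, OpenCV 4.12 (cv2) and the standard library are available. Lean on these libraries where they do the work, as an engineer would, in place of code of your own. Each camera call takes 0.05 s, during which the arm holds its last target.

## Working session

There is one attempt and no reset: what is moved stays moved. The work goes in short steps, Python scripts to look and compute and a tool call to move; the robot and the scene stay as the last step left them, time stands still between calls to the robot, and variables do not carry over. Pictures are saved under pics/ and viewed, and the job is handed in when it is done.

Besides the shell and the picture viewer there is one more tool, called after ">>>" by a JSON object that holds its "op" and its "data". play_rows: Moves the arm, as the interface text tells. Its arguments: {"type":"object","properties":{"moves":{"type":"array"},"squeeze":{"type":"number"}},"required":["moves"]}

```bash
ls; mkdir -p pics; python3 - <<'E'
from station import *
import cv2,numpy as np
print(ctrl.get_obs(), ctrl.grasp_offset)
for c in ("scene","top"):
    d=eyes.get_image(c); cv2.imwrite(f"pics/{c}0.png",d["img"][:,:,::-1])
    print(c,d["camera_matrix"].round(1).tolist(),d["cam_to_world"].round(4).tolist(), d.keys())
    for q in ("shut_clamp","open_clamp","narrow_tray","wide_tray"):
        print(q,[(np.round(r["point"],1).tolist(),round(r["score"],2)) for r in pinpoint(c,q)])
E
```

```text
pics
{'t': 0.0, 'q': array([-1.40996237e+00,  5.33374510e-02,  1.61425738e+00,  1.16150955e-05,
        1.47601526e+00, -1.18957149e-01]), 'dq': array([ 0.00020972, -0.00036211, -0.00069226, -0.00222032,  0.00196607,
        0.00031044]), 'effort': array([-2.69561591e-03, -3.93687415e+01, -3.70181608e+01, -1.99059573e-04,
        7.17474803e-03,  7.45482652e-06]), 'tool_pos': array([ 0.17252753, -0.60007992,  0.23009693]), 'tool_rot': array([-0.29173614,  2.07365385, -2.06943383]), 'contact_force': array([-0.13004841, -0.76143032, -0.05063113]), 'wrist_torque': array([ 0.03392696, -0.00437637, -0.00829755]), 'opening': 0.08581332132339412} 0.0187
scene [[480.2, 0.0, 320.0], [0.0, 480.2, 198.6], [0.0, 0.0, 1.0]] [[-0.0693, -0.8365, 0.5435, 1.126], [0.9975, -0.0525, 0.0463, 0.0479], [-0.0102, 0.5454, 0.8381, 0.9824], [0.0, 0.0, 0.0, 1.0]] dict_keys(['img', 'camera_matrix', 'cam_to_world'])
shut_clamp [([277.9, 203.2], 0.87), ([149.8, 274.9], 0.8)]
open_clamp [([360.1, 206.5], 0.76), ([392.8, 148.9], 0.58)]
narrow_tray [([476.4, 220.5], 0.78)]
wide_tray [([165.4, 182.9], 0.92)]
top [[422.2, 0.0, 314.0], [0.0, 422.2, 199.1], [0.0, 0.0, 1.0]] [[-0.0294, 0.9865, -0.1608, 0.3412], [-0.9996, -0.0298, 0.0001, 0.0134], [-0.0047, 0.1608, 0.987, 1.1548], [0.0, 0.0, 0.0, 1.0]] dict_keys(['img', 'camera_matrix', 'cam_to_world'])
shut_clamp [([446.1, 126.7], 0.87), ([356.9, 205.7], 0.62)]
open_clamp [([259.8, 275.9], 0.83), ([285.7, 206.1], 0.68)]
narrow_tray [([184.2, 200.1], 0.84)]
wide_tray [([460.0, 212.2], 0.87)]
```

View pics/scene0.png

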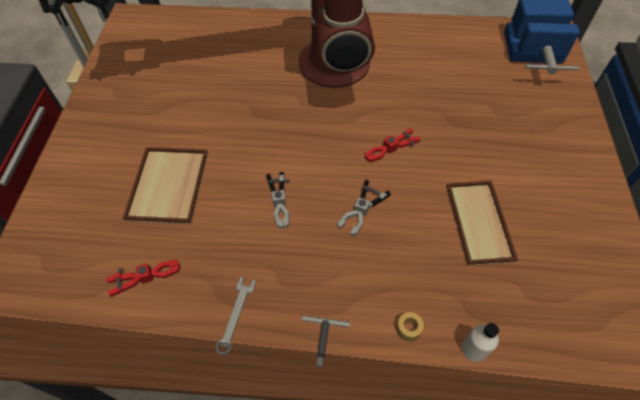

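View pics/top0.png

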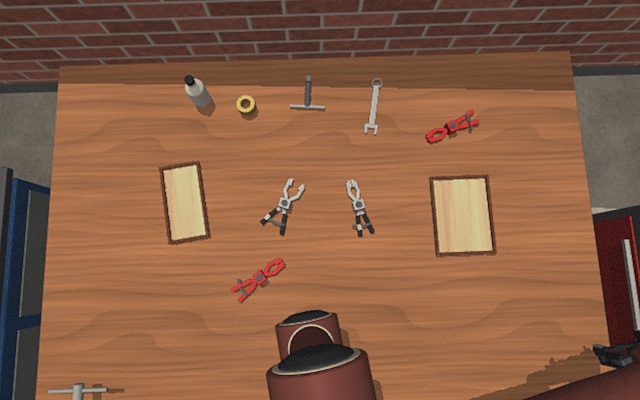

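Grey clamps: the shut one is at scene (278,203) / top (357,205), the open one at scene (360,206) / top (286,206). The other two are red look-alikes. The narrow tray is on the +y side and the wide tray on the −y side. Next I triangulate and measure the orientations.

```bash
cat > h.py <<'E'
from station import *
import cv2,numpy as np
def ray(d,p):
    K=d["camera_matrix"];T=d["cam_to_world"]
    v=np.linalg.inv(K)@[p[0],p[1],1]; v=T[:3,:3]@np.array([v[0],-v[1],-v[2]])
    return T[:3,3],v/np.linalg.norm(v)
def onz(d,p,z):
    o,v=ray(d,p); return o+v*(z-o[2])/v[2]
def tri(d1,p1,d2,p2):
    o1,v1=ray(d1,p1);o2,v2=ray(d2,p2)
    s=np.linalg.lstsq(np.c_[v1,-v2],o2-o1,rcond=None)[0]
    a=o1+s[0]*v1;b=o2+s[1]*v2
    return (a+b)/2,np.linalg.norm(a-b)
def proj(d,P):
    T=d["cam_to_world"];c=T[:3,:3].T@(np.asarray(P)-T[:3,3]);u=d["camera_matrix"]@[c[0],-c[1],-c[2]];return u[:2]/u[2]
E
python3 - <<'E'
from h import *
D={c:eyes.get_image(c) for c in("scene","top")}
for n,a,b in (("shut_clamp",(278,203),(357,205.7)),("open_clamp",(360,206),(286,206)),("narrow_tray",(476,220),(184,200)),("wide_tray",(165,183),(460,212))):
    M={}
    pp={}
    for c,p in(("scene",a),("top",b)):
        for f in (pinpoint,):
            r=[x for x in f(c,n) if np.hypot(*(np.array(x["point"])-p))<15]
            if r: pp[c]=r[0]["point"]
        r=[x for x in regions_of(c,n) if np.hypot(*(np.array(x["point"])-p))<15]
        if r: M[c]=r[0]["pixels"]
    print(n,pp, [ (k,int(m.sum())) for k,m in M.items()])
    if len(pp)==2: print("  tri",[np.round(x,4) for x in tri(D["scene"],pp["scene"],D["top"],pp["top"])])
    for c,m in M.items():
        z=0.005 if "tray" in n else 0.01
        ys,xs=np.nonzero(m)
        W=np.array([onz(D[c],(x,y),z)[:2] for x,y in zip(xs,ys)])
        if "tray" in n:
            r=cv2.minAreaRect((W*1000).astype(np.float32)); print("  rect",c,np.round(r[0],1),np.round(r[1],1),round(r[2],1))
        else:
            u,s,v=np.linalg.svd(W-W.mean(0)); print("  pca",c,W.mean(0).round(4),np.degrees(np.arctan2(v[0,1],v[0,0])).round(1))
S=D["scene"]["img"][:,:,::-1];T=D["top"]["img"][:,:,::-1]
z=lambda i,x,y:cv2.resize(i[y-40:y+40,x-40:x+40],(400,400),interpolation=cv2.INTER_CUBIC)
cv2.imwrite("pics/z.png",np.vstack([np.hstack([z(S,278,203),z(S,360,206)]),np.hstack([z(T,357,206),z(T,286,206)])])[::1])
cv2.imwrite("pics/z.png",cv2.resize(cv2.imread("pics/z.png"),(600,600)))
E
```

```text
shut_clamp {'scene': [278.5, 200.6], 'top': [356.8, 206.4]} [('scene', 651), ('top', 625)]
  tri [array([ 0.5047, -0.1048,  0.0059]), np.float64(0.0024)]
  pca scene [ 0.505  -0.1038] 13.1
  pca top [ 0.4973 -0.1084] -166.8
open_clamp {'scene': [356.9, 208.8], 'top': [284.7, 204.4]} [('top', 591)]
  tri [array([0.5162, 0.0891, 0.0067]), np.float64(0.0104)]
  pca top [0.5092 0.0978] 149.7
narrow_tray {'scene': [475.6, 221.7], 'top': [182.9, 200.8]} [('scene', 4092), ('top', 3195)]
  tri [array([0.534 , 0.3683, 0.0073]), np.float64(0.0122)]
  rect scene [528.2 373.7] [225.9 117.6] 8.4
  rect top [531.3 371.6] [218.9 115.9] 8.5
wide_tray {'scene': [165.3, 185.3], 'top': [460.0, 215.8]} [('scene', 4917), ('top', 4834)]
  tri [array([ 0.4718, -0.3917, -0.0031]), np.float64(0.0079)]
  rect scene [ 468.5 -388.1] [229.1 166.7] 0.4
  rect top [ 475.1 -391.3] [220.5 170. ] 0.6
```

View pics/z.png

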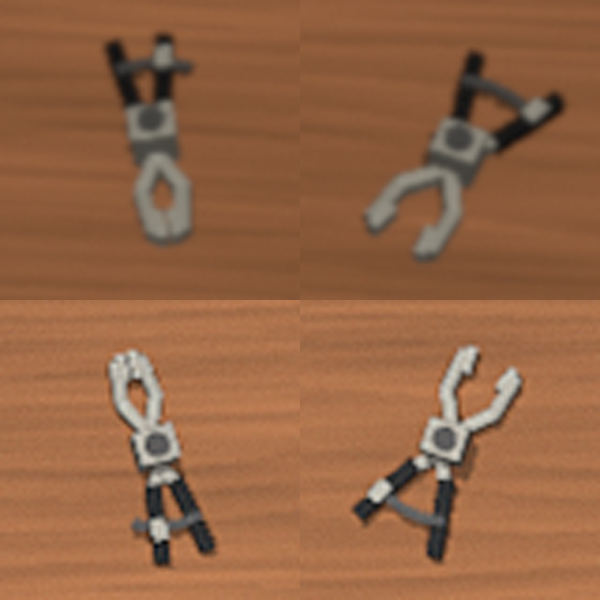

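```bash
cat > ov.py <<'E'
from h import *
def overlay(D,items,fn,s=10,r=20):
    # items: list of (x,y,z0,yaw)
    tiles=[]
    for c in("scene","top"):
        row=[]
        for (x,y,z0,yaw) in items:
            im=D[c]["img"][:,:,::-1]
            o=np.round(proj(D[c],(x,y,z0+.034))).astype(int)
            t=cv2.resize(im[o[1]-r:o[1]+r,o[0]-r:o[0]+r],None,fx=s,fy=s,interpolation=cv2.INTER_CUBIC).copy()
            R=np.array([[np.cos(yaw),-np.sin(yaw)],[np.sin(yaw),np.cos(yaw)]])
            q=lambda a,b,z:tuple(int(v) for v in ((proj(D[c],(*(R@[a,b]+[x,y]),z0+z))-o+r+.5)*s))
            pts=np.array([q(a,b,.034) for a,b in((.013,.015),(-.013,.015),(-.013,-.015),(.013,-.015))],np.int32)
            cv2.polylines(t,[pts],True,(0,255,0),1)
            cv2.line(t,q(0,0,.034),q(.02,0,.034),(0,0,255),1)
            row.append(t[:s*30] if 0 else t)
        tiles.append(np.hstack(row))
    im=np.vstack(tiles); k=min(1,800/im.shape[1],600/im.shape[0])
    cv2.imwrite(fn,cv2.resize(im,None,fx=k,fy=k))
E
python3 - <<'E'
from ov import *
D={c:eyes.get_image(c) for c in("scene","top")}
a=tri(D["scene"],(278.0,194.2),D["top"],(358.3,203.8));b=tri(D["scene"],(361.8,202),D["top"],(284.1,202.5))
print(a,b)
for t,(s,p) in {"shut":((278,194.2),(358.3,203.8)),"open":((361.8,202),(284.1,202.5))}.items():print(t,onz(D["scene"],s,.034),onz(D["top"],p,.034))
a,b=a[0],b[0]
overlay(D,[(a[0],a[1],0,np.radians(13)),(b[0],b[1],0,np.radians(-19))],"pics/ov1.png")
E
```

```text
(array([ 0.50696549, -0.10455205,  0.03753484]), np.float64(0.0003773555952250008)) (array([0.5164771 , 0.09367909, 0.0375599 ]), np.float64(8.033914873806821e-06))
shut [ 0.50465091 -0.10493109  0.034     ] [ 0.5075062  -0.10511512  0.034     ]
open [0.51418084 0.09384766 0.034     ] [0.51703562 0.09393889 0.034     ]
```

View pics/ov1.png

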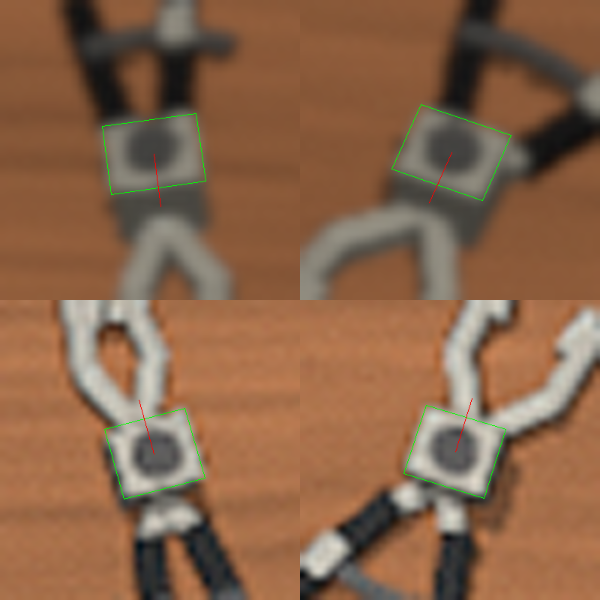

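```bash
python3 - <<'E'
from ov import *
from scipy.spatial.transform import Rotation as R
o=ctrl.get_obs();M=R.from_rotvec(o["tool_rot"]).as_matrix();print(M.round(3)); print("jaw axis yaw",np.degrees(np.arctan2(M[1,2],M[0,2])))
D={c:eyes.get_image(c) for c in("scene","top")}
for n,a,b in (("narrow",(480,222),(184,202)),("wide",(167,185),(462,215))):
    C={}
    for c,p in(("scene",a),("top",b)):
        im=D[c]["img"].astype(int); m=((im[:,:,1]>135)&(im[:,:,0]>im[:,:,2]+20)).astype(np.uint8)
        k,l,st,ce=cv2.connectedComponentsWithStats(m); i=l[p[1],p[0]]; print(n,c,im[p[1],p[0]],i,st[i])
        m=(l==i).astype(np.uint8); cs=max(cv2.findContours(m,0,2)[0],key=cv2.contourArea)
        W=np.array([onz(D[c],q[0],.005)[:2]*1000 for q in cs],np.float32)
        r=cv2.minAreaRect(W); print("   floor",np.round(r[0],1),np.round(r[1],1),round(r[2],1))
        h=cv2.approxPolyDP(cv2.convexHull(cs),6,True)[:,0,:]; print("   corners",h.tolist())
        C[c]=h
    for q in C["top"]:
        w=onz(D["top"],q,.01); e=proj(D["scene"],w); j=np.argmin(np.linalg.norm(C["scene"]-e,axis=1))
        print("   ",[np.round(v,4) for v in tri(D["top"],q,D["scene"],C["scene"][j])])
E
```

```text
[[-0.961  0.     0.276]
 [-0.276  0.    -0.961]
 [-0.    -1.    -0.   ]]
jaw axis yaw -73.96798327151937
narrow scene [178 153 110] 4 [ 453  186   56   73 2505]
   floor [529.9 371. ] [192.6  85.3] 8.6
   corners [[453, 188], [486, 187], [508, 255], [471, 257]]
narrow top [210 188 137] 24 [ 163  165   43   75 2352]
   floor [532.3 372.6] [197.7  92.9] 8.5
   corners [[195, 165], [205, 234], [172, 239], [163, 171]]
    [array([0.6324, 0.3398, 0.0163]), np.float64(0.0011)]
    [array([0.4412, 0.3153, 0.0055]), np.float64(0.0043)]
    [array([0.4303, 0.4016, 0.0025]), np.float64(0.0041)]
    [array([0.619 , 0.427 , 0.0111]), np.float64(0.0067)]
wide scene [178 153 109] 2 [ 130  152   62   65 2761]
   floor [ 469.4 -401.9] [192.7 113.4] 0.4
   corners [[191, 155], [176, 215], [130, 213], [150, 153]]
wide top [209 185 136] 28 [ 433  179   59   73 3778]
   floor [ 474.  -390.5] [199.1 143.5] 0.6
   corners [[484, 179], [491, 249], [439, 251], [433, 181]]
    [array([ 0.5681, -0.4532,  0.0168]), np.float64(0.0037)]
    [array([ 0.3774, -0.4595,  0.0039]), np.float64(0.0031)]
    [array([ 0.3785, -0.3348,  0.0036]), np.float64(0.0278)]
    [array([ 0.569 , -0.3267,  0.0197]), np.float64(0.0245)]
```

>>> {"op": "play_rows", "data": {"moves": [{"x":2.1,"y":3.1,"z":-0.7,"turn":-0.5,"jaw":8.5},{"x":2.1,"y":3.1,"z":-0.7,"turn":-0.5},{"x":2.1,"y":3.1,"z":-0.7,"turn":-0.5},{"x":2.1,"y":3.1,"z":-0.7,"turn":-0.5},{"x":2.1,"y":3.1,"z":-0.7,"turn":-0.5},{"x":2.1,"y":3.1,"z":-0.7,"turn":-0.5},{"x":2.1,"y":3.1,"z":-0.7,"turn":-0.5},{"x":2.1,"y":3.1,"z":-0.7}], "squeeze": 40}}

```text
invalid input
```

>>> {"op": "play_rows", "data": {"moves": [{"x":2.1,"y":3.1,"z":-0.7},{"x":2.1,"y":3.1,"z":-0.7},{"x":2.1,"y":3.1,"z":-0.7},{"x":2.1,"y":3.1,"z":-0.7},{"x":2.1,"y":3.1,"z":-0.7},{"x":2.1,"y":3.1,"z":-0.7},{"x":2.1,"y":3.1,"z":-0.7},{"x":1.9,"y":3.0,"z":-0.7}]}}

```text
invalid input
```

>>> {"op": "play_rows", "data": {"moves": [{"x":0},{"x":0},{"x":0}]}}

```text
invalid input
```

>>> {"op": "play_rows", "data": {"moves": [{"x":2.1,"y":3.1,"z":-0.7,"turn":-0.5,"jaw":8.5}], "squeeze": 40}}

```text
t: 1.68
tool_pos: [0.1913, -0.5734, 0.2258]
tool_rot: [-0.28, 2.075, -2.085]
contact_force: [0.7, 0.5, 0.7]
opening: 0.085
```

>>> {"op": "play_rows", "data": {"moves": [{"x":2.1,"y":3.1,"z":-0.7,"turn":-0.5,"jaw":8.5},{"x":2.1,"y":3.1,"z":-0.7,"turn":-0.5,"jaw":8.5},{"x":2.1,"y":3.1,"z":-0.7,"turn":-0.5,"jaw":8.5},{"x":2.1,"y":3.1,"z":-0.7,"turn":-0.5,"jaw":8.5},{"x":2.1,"y":3.1,"z":-0.7,"turn":-0.5,"jaw":8.5},{"x":2.1,"y":3.1,"z":-0.7,"turn":-0.5,"jaw":8.5},{"x":2.1,"y":3.1,"z":-0.7,"turn":0,"jaw":8.5},{"x":2.1,"y":3.1,"z":-0.7,"turn":0,"jaw":8.5}]}}

```text
t: 2.35
tool_pos: [0.3623, -0.3201, 0.1683]
tool_rot: [-0.23, 2.105, -2.107]
contact_force: [1.8, -0.5, -0.5]
opening: 0.085
```

>>> {"op": "play_rows", "data": {"moves": [{"x":2.1,"y":3.1,"z":-0.7,"turn":0,"jaw":8.5},{"x":2.1,"y":3.1,"z":-0.7,"turn":0,"jaw":8.5},{"x":2.1,"y":3.1,"z":-0.7,"turn":0,"jaw":8.5},{"x":2.1,"y":3.1,"z":-0.7,"turn":0,"jaw":8.5},{"x":2.1,"y":3.1,"z":-0.7,"turn":0,"jaw":8.5},{"x":2.1,"y":3.1,"z":-0.7,"turn":0,"jaw":8.5},{"x":1.9,"y":3.0,"z":-0.7,"turn":0,"jaw":8.5},{"x":0,"y":0,"z":0,"turn":0,"jaw":8.5}]}}

```text
t: 3.02
tool_pos: [0.5079, -0.1009, 0.118]
tool_rot: [-0.237, 2.106, -2.1]
contact_force: [0.1, -0.3, 0.7]
opening: 0.0848
```

```bash
cat >> h.py <<'E'
from scipy.spatial.transform import Rotation as R
def st():
    o=ctrl.get_obs();M=R.from_rotvec(o["tool_rot"]).as_matrix();print("t",round(o["t"],2),"pos",o["tool_pos"].round(4),"jawyaw",np.degrees(np.arctan2(M[1,2],M[0,2])).round(1),"tilt",np.degrees(np.arccos(min(1,-M[2,1]))).round(2),"open",round(o["opening"],4),"F",o["contact_force"].round(1)); return o
E
python3 -c "
from h import *;st()"
```

```text
t 3.02 pos [ 0.5079 -0.1009  0.118 ] jawyaw -77.1 tilt 0.16 open 0.0848 F [ 0.1 -0.3  0.7]
```

>>> {"op": "play_rows", "data": {"moves": [{"x":0,"y":0,"z":-2.5,"turn":0,"jaw":8.5},{"x":0,"y":0,"z":-2.5,"turn":0,"jaw":7},{"x":0,"y":0,"z":-2.5,"turn":0,"jaw":6},{"x":0,"y":0,"z":-1.5,"turn":0,"jaw":6},{"x":0,"y":0,"z":-0.5,"turn":0,"jaw":6},{"x":0,"y":0,"z":0,"turn":0,"jaw":6},{"x":0,"y":0,"z":0,"turn":0,"jaw":6}]}}

```text
t: 3.6
tool_pos: [0.5071, -0.1061, 0.0251]
tool_rot: [-0.23, 2.105, -2.106]
contact_force: [-0.3, -0.2, 1.6]
opening: 0.0601
```

```bash
python3 - <<'E'
from h import *
st()
S=eyes.get_image("scene")["img"][:,:,::-1];T=eyes.get_image("top")["img"][:,:,::-1]
z=lambda i,x,y:cv2.resize(i[y-40:y+40,x-40:x+40],(400,400),interpolation=cv2.INTER_CUBIC)
cv2.imwrite("pics/g1.png",np.hstack([z(S,278,203),z(T,357,206)]))
E
```

```text
t 3.6 pos [ 0.5071 -0.1061  0.0251] jawyaw -77.5 tilt 0.06 open 0.0601 F [-0.3 -0.2  1.6]
```

View pics/g1.png

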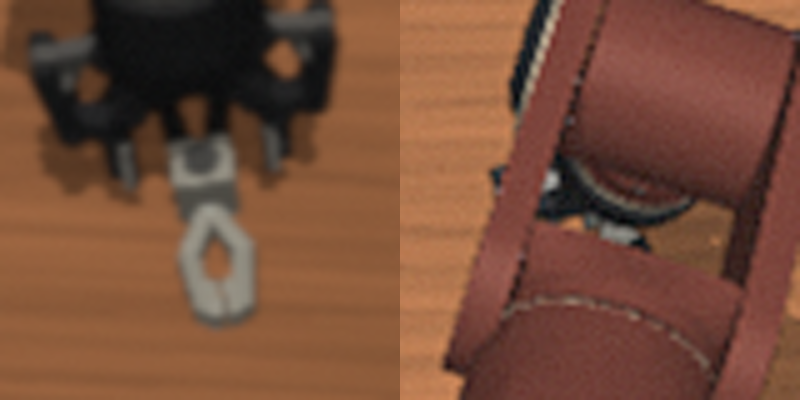

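The fingers flank the pivot block evenly. I go down 0.8 cm more and close.

>>> {"op": "play_rows", "data": {"moves": [{"x":0,"y":0,"z":-0.8,"turn":0,"jaw":6},{"x":0,"y":0,"z":0,"turn":0,"jaw":4},{"x":0,"y":0,"z":0,"turn":0,"jaw":2},{"x":0,"y":0,"z":0,"turn":0,"jaw":2},{"x":0,"y":0,"z":0,"turn":0,"jaw":2},{"x":0,"y":0,"z":0,"turn":0,"jaw":2},{"x":0,"y":0,"z":0,"turn":0,"jaw":2},{"x":0,"y":0,"z":0,"turn":0,"jaw":2}]}}

```text
t: 4.37
tool_pos: [0.5068, -0.1058, 0.0166]
tool_rot: [-0.231, 2.105, -2.106]
contact_force: [-0.4, 0.2, 1.0]
opening: 0.0297
```

>>> {"op": "play_rows", "data": {"moves": [{"x":0,"y":0,"z":1,"turn":0,"jaw":2},{"x":0,"y":0,"z":1,"turn":0,"jaw":2},{"x":0,"y":0,"z":1,"turn":0,"jaw":2},{"x":0,"y":0,"z":0,"turn":0,"jaw":2},{"x":0,"y":0,"z":0,"turn":0,"jaw":2}]}}

```text
t: 4.78
tool_pos: [0.5075, -0.106, 0.0477]
tool_rot: [-0.228, 2.103, -2.106]
contact_force: [0.1, 0.4, -1.8]
opening: 0.0289
```

```bash
python3 - <<'E'
from h import *
st()
S=eyes.get_image("scene")["img"][:,:,::-1]
z=lambda i,x,y:cv2.resize(i[y-40:y+40,x-40:x+40],(400,400),interpolation=cv2.INTER_CUBIC)
cv2.imwrite("pics/g2.png",z(S,278,203))
E
```

```text
t 4.78 pos [ 0.5075 -0.106   0.0477] jawyaw -77.5 tilt 0.16 open 0.0289 F [ 0.1  0.4 -1.8]
```

View pics/g2.png

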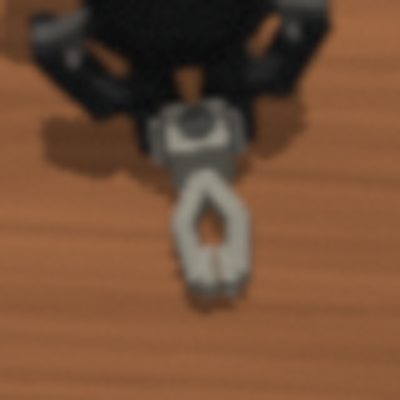

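>>> {"op": "play_rows", "data": {"moves": [{"x":0,"y":0,"z":2,"turn":0,"jaw":2},{"x":0,"y":0,"z":2,"turn":0,"jaw":2},{"x":0,"y":1,"z":2,"turn":0,"jaw":2},{"x":0.2,"y":2,"z":0,"turn":-1,"jaw":2},{"x":0.2,"y":3,"z":0,"turn":-1,"jaw":2},{"x":0.2,"y":3,"z":0,"turn":-1,"jaw":2},{"x":0.2,"y":3,"z":0,"turn":-1,"jaw":2},{"x":0.2,"y":3,"z":0,"turn":0,"jaw":2}]}}

```text
t: 5.5
tool_pos: [0.516, 0.0456, 0.1057]
tool_rot: [-0.16, 2.145, -2.145]
contact_force: [-0.2, -0.5, -1.4]
opening: 0.0291
```

>>> {"op": "play_rows", "data": {"moves": [{"x":0.2,"y":3,"z":0,"turn":0,"jaw":2},{"x":0.2,"y":3,"z":0,"turn":0,"jaw":2},{"x":0.2,"y":3,"z":0,"turn":0,"jaw":2},{"x":0.2,"y":3,"z":0,"turn":0,"jaw":2},{"x":0.2,"y":3,"z":0,"turn":0,"jaw":2},{"x":0.2,"y":3,"z":0,"turn":0,"jaw":2},{"x":0.2,"y":3,"z":0,"turn":0,"jaw":2},{"x":0.2,"y":3,"z":0,"turn":0,"jaw":2}]}}

```text
t: 6.17
tool_pos: [0.5319, 0.2857, 0.1054]
tool_rot: [-0.162, 2.144, -2.145]
contact_force: [0.6, 0.3, -2.6]
opening: 0.0294
```

>>> {"op": "play_rows", "data": {"moves": [{"x":0.2,"y":3,"z":0,"turn":0,"jaw":2},{"x":0,"y":2.8,"z":0,"turn":0,"jaw":2},{"x":0,"y":0,"z":0,"turn":0,"jaw":2},{"x":0,"y":0,"z":0,"turn":0,"jaw":2},{"x":0,"y":0,"z":0,"turn":0,"jaw":2}]}}

```text
t: 6.58
tool_pos: [0.534, 0.3418, 0.1053]
tool_rot: [-0.162, 2.143, -2.146]
contact_force: [-0.2, 0.0, -1.2]
opening: 0.0291
```

```bash
python3 - <<'E'
from h import *
st()
S=eyes.get_image("scene")["img"][:,:,::-1]
z=lambda i,x,y:cv2.resize(i[y-70:y+70,x-70:x+70],(500,500),interpolation=cv2.INTER_CUBIC)
cv2.imwrite("pics/g3.png",z(S,480,215))
E
```

```text
t 6.58 pos [0.534  0.3418 0.1053] jawyaw -81.5 tilt 0.11 open 0.0291 F [-0.2  0.  -1.2]
```

View pics/g3.png

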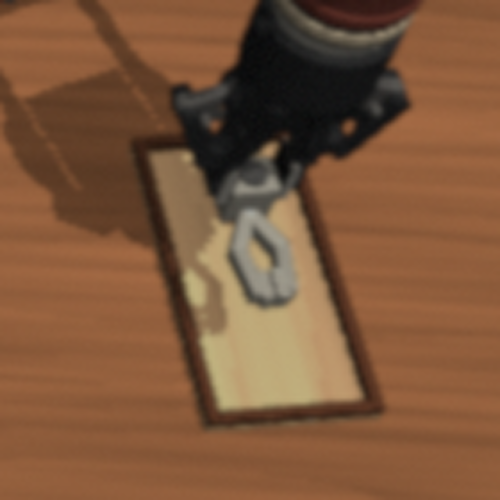

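>>> {"op": "play_rows", "data": {"moves": [{"x":0,"y":1.5,"z":0,"turn":0,"jaw":2},{"x":0,"y":1.6,"z":0,"turn":0,"jaw":2},{"x":0,"y":0,"z":-2,"turn":0,"jaw":2},{"x":0,"y":0,"z":-2,"turn":0,"jaw":2},{"x":0,"y":0,"z":-2,"turn":0,"jaw":2},{"x":0,"y":0,"z":-1,"turn":0,"jaw":2},{"x":0,"y":0,"z":-0.5,"turn":0,"jaw":2},{"x":0,"y":0,"z":0,"turn":0,"jaw":2}]}}

```text
t: 7.3
tool_pos: [0.5339, 0.3732, 0.03]
tool_rot: [-0.162, 2.144, -2.146]
contact_force: [0.7, 0.5, -1.4]
opening: 0.0296
```

>>> {"op": "play_rows", "data": {"moves": [{"x":0,"y":0,"z":-0.2,"turn":0,"jaw":2},{"x":0,"y":0,"z":-0.2,"turn":0,"jaw":2},{"x":0,"y":0,"z":-0.2,"turn":0,"jaw":2},{"x":0,"y":0,"z":-0.1,"turn":0,"jaw":2},{"x":0,"y":0,"z":0,"turn":0,"jaw":2},{"x":0,"y":0,"z":0,"turn":0,"jaw":2}]}}

```text
t: 7.8
tool_pos: [0.5347, 0.3734, 0.0246]
tool_rot: [-0.159, 2.144, -2.144]
contact_force: [-0.7, -0.5, -1.3]
opening: 0.0288
```

```bash
python3 - <<'E'
from h import *
st()
S=eyes.get_image("scene")["img"][:,:,::-1]
z=lambda i,x,y:cv2.resize(i[y-70:y+70,x-70:x+70],(500,500),interpolation=cv2.INTER_CUBIC)
cv2.imwrite("pics/g4.png",z(S,480,215))
E
```

```text
t 7.8 pos [0.5347 0.3734 0.0246] jawyaw -81.5 tilt 0.02 open 0.0288 F [-0.7 -0.5 -1.3]
```

View pics/g4.png

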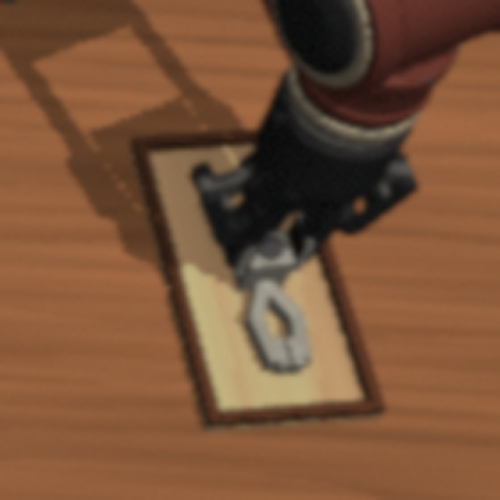

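>>> {"op": "play_rows", "data": {"moves": [{"x":0,"y":0,"z":-0.1,"turn":0,"jaw":2},{"x":0,"y":0,"z":-0.1,"turn":0,"jaw":2},{"x":0,"y":0,"z":0,"turn":0,"jaw":2},{"x":0,"y":0,"z":0,"turn":0,"jaw":2},{"x":0,"y":0,"z":0,"turn":0,"jaw":2}]}}

```text
t: 8.27
tool_pos: [0.5346, 0.3733, 0.0223]
tool_rot: [-0.16, 2.144, -2.144]
contact_force: [0.4, 0.3, -0.8]
opening: 0.029
```

>>> {"op": "play_rows", "data": {"moves": [{"x":0,"y":0,"z":-0.1,"turn":0,"jaw":2},{"x":0,"y":0,"z":0,"turn":0,"jaw":2},{"x":0,"y":0,"z":0,"turn":0,"jaw":2},{"x":0,"y":0,"z":0,"turn":0,"jaw":2}]}}

```text
t: 8.6
tool_pos: [0.5348, 0.3735, 0.0216]
tool_rot: [-0.159, 2.144, -2.144]
contact_force: [0.2, 0.0, 0.1]
opening: 0.0289
```

Contact, with the weight now taken by the floor. I open gently, retreat and look.

>>> {"op": "play_rows", "data": {"moves": [{"x":0,"y":0,"z":0,"turn":0,"jaw":3.2},{"x":0,"y":0,"z":0,"turn":0,"jaw":4},{"x":0,"y":0,"z":0,"turn":0,"jaw":5},{"x":0,"y":0,"z":0.2,"turn":0,"jaw":6},{"x":0,"y":0,"z":2,"turn":0,"jaw":6},{"x":0,"y":0,"z":3,"turn":0,"jaw":6},{"x":0,"y":0,"z":3,"turn":0,"jaw":6},{"x":0,"y":-2,"z":2,"turn":-4,"jaw":6}]}}

```text
t: 9.27
tool_pos: [0.5356, 0.3559, 0.1271]
tool_rot: [-0.083, 2.182, -2.175]
contact_force: [-0.1, -0.3, 0.2]
opening: 0.0601
```

```bash
python3 -c "
from h import *;st()"
```

```text
t 9.27 pos [0.5356 0.3559 0.1271] jawyaw -85.4 tilt 0.3 open 0.0601 F [-0.1 -0.3  0.2]
```

>>> {"op": "play_rows", "data": {"moves": [{"x":-0.3,"y":-3.2,"z":0,"turn":-3,"jaw":6},{"x":-0.3,"y":-3.3,"z":0,"turn":-3,"jaw":6},{"x":-0.3,"y":-3.3,"z":0,"turn":-3,"jaw":6},{"x":-0.3,"y":-3.3,"z":0,"turn":-3,"jaw":6},{"x":-0.3,"y":-3.3,"z":0,"turn":-3,"jaw":6},{"x":-0.3,"y":-3.3,"z":0,"turn":-3,"jaw":6},{"x":-0.1,"y":-3.2,"z":0,"turn":-3,"jaw":6},{"x":0,"y":-3.0,"z":0,"turn":-2.5,"jaw":6}]}}

```text
t: 9.93
tool_pos: [0.5152, 0.0927, 0.1236]
tool_rot: [-0.344, -2.041, 2.041]
contact_force: [0.9, 1.0, 0.7]
opening: 0.0602
```

>>> {"op": "play_rows", "data": {"moves": [{"x":0,"y":0,"z":-2,"turn":0,"jaw":6},{"x":0,"y":0,"z":-2,"turn":0,"jaw":6},{"x":0,"y":0,"z":-2,"turn":0,"jaw":6},{"x":0,"y":0,"z":-1,"turn":0,"jaw":6},{"x":0,"y":0,"z":0,"turn":0,"jaw":6},{"x":0,"y":0,"z":0,"turn":0,"jaw":6}]}}

```text
t: 10.43
tool_pos: [0.5154, 0.0945, 0.0532]
tool_rot: [-0.34, -2.042, 2.042]
contact_force: [0.4, 1.1, 1.0]
opening: 0.06
```

```bash
python3 - <<'E'
from ov import *
st()
D={c:eyes.get_image(c) for c in("scene","top")}
S=D["scene"]["img"][:,:,::-1];T=D["top"]["img"][:,:,::-1]
z=lambda i,x,y:cv2.resize(i[y-50:y+50,x-50:x+50],(400,400),interpolation=cv2.INTER_CUBIC)
cv2.imwrite("pics/g5.png",np.hstack([z(S,360,206),z(S,478,222)]))
overlay(D,[(.5348,.3735,.005,np.radians(8.5))],"pics/ov2.png")
E
```

```text
t 10.43 pos [0.5154 0.0945 0.0532] jawyaw -109.0 tilt 0.05 open 0.06 F [0.4 1.1 1. ]
```

View pics/g5.png

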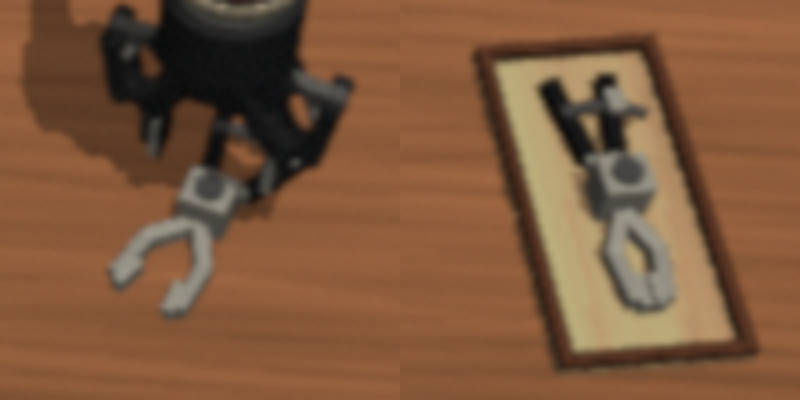

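View pics/ov2.png

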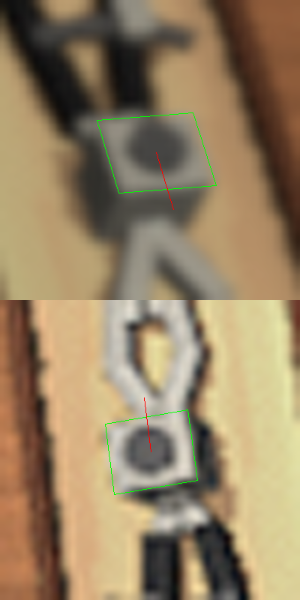

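The shut clamp lies flat and well inside the rim, and the fingers straddle the open clamp's block. I go down and grip it.

>>> {"op": "play_rows", "data": {"moves": [{"x":0,"y":0,"z":-1.5,"turn":0,"jaw":6},{"x":0,"y":0,"z":-1.5,"turn":0,"jaw":6},{"x":0,"y":0,"z":-0.6,"turn":0,"jaw":6},{"x":0,"y":0,"z":0,"turn":0,"jaw":4},{"x":0,"y":0,"z":0,"turn":0,"jaw":2},{"x":0,"y":0,"z":0,"turn":0,"jaw":2},{"x":0,"y":0,"z":0,"turn":0,"jaw":2},{"x":0,"y":0,"z":0,"turn":0,"jaw":2}]}}

```text
t: 11.2
tool_pos: [0.5167, 0.0944, 0.0187]
tool_rot: [-0.344, -2.044, 2.043]
contact_force: [0.7, 0.5, 3.7]
opening: 0.0288
```

>>> {"op": "play_rows", "data": {"moves": [{"x":0,"y":0,"z":0,"turn":0,"jaw":2},{"x":0,"y":0,"z":0,"turn":0,"jaw":2},{"x":0,"y":0,"z":1,"turn":0,"jaw":2},{"x":0,"y":0,"z":1,"turn":0,"jaw":2},{"x":0,"y":0,"z":1,"turn":0,"jaw":2},{"x":0,"y":0,"z":0,"turn":0,"jaw":2},{"x":0,"y":0,"z":0,"turn":0,"jaw":2}]}}

```text
t: 11.78
tool_pos: [0.5163, 0.0943, 0.0484]
tool_rot: [-0.343, -2.043, 2.043]
contact_force: [-1.0, 0.7, -1.5]
opening: 0.029
```

```bash
python3 - <<'E'
from h import *
st()
S=eyes.get_image("scene")["img"][:,:,::-1]
z=lambda i,x,y:cv2.resize(i[y-50:y+50,x-50:x+50],(400,400),interpolation=cv2.INTER_CUBIC)
cv2.imwrite("pics/g6.png",z(S,360,206))
E
```

```text
t 11.78 pos [0.5163 0.0943 0.0484] jawyaw -109.0 tilt 0.12 open 0.029 F [-1.   0.7 -1.5]
```

View pics/g6.png

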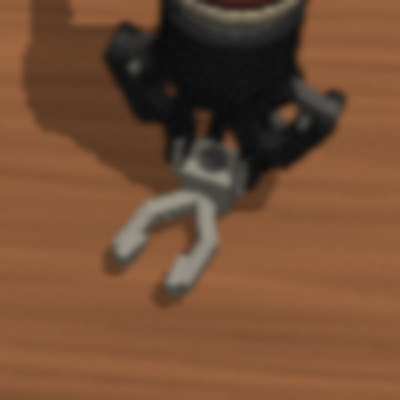

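>>> {"op": "play_rows", "data": {"moves": [{"x":0,"y":0,"z":2,"turn":0,"jaw":2},{"x":0,"y":0,"z":2,"turn":0,"jaw":2},{"x":0,"y":-1,"z":2,"turn":0,"jaw":2},{"x":0,"y":-2,"z":0,"turn":1,"jaw":2},{"x":-0.3,"y":-3,"z":0,"turn":2,"jaw":2},{"x":-0.3,"y":-3,"z":0,"turn":2,"jaw":2},{"x":-0.3,"y":-3,"z":0,"turn":2,"jaw":2},{"x":-0.3,"y":-3,"z":0,"turn":2,"jaw":2}]}}

```text
t: 12.5
tool_pos: [0.5027, -0.0567, 0.1065]
tool_rot: [-0.182, -2.131, 2.131]
contact_force: [0.0, 0.3, -2.1]
opening: 0.0289
```

>>> {"op": "play_rows", "data": {"moves": [{"x":-0.3,"y":-3,"z":0,"turn":2,"jaw":2},{"x":-0.3,"y":-3,"z":0,"turn":2,"jaw":2},{"x":-0.3,"y":-3,"z":0,"turn":2,"jaw":2},{"x":-0.3,"y":-3,"z":0,"turn":2,"jaw":2},{"x":-0.3,"y":-3,"z":0,"turn":2,"jaw":2},{"x":-0.3,"y":-3,"z":0,"turn":2,"jaw":2},{"x":-0.3,"y":-3,"z":0,"turn":2,"jaw":2},{"x":-0.3,"y":-3,"z":0,"turn":2,"jaw":2}]}}

```text
t: 13.17
tool_pos: [0.4787, -0.2968, 0.1063]
tool_rot: [-0.117, 2.168, -2.166]
contact_force: [-0.9, -0.2, -0.8]
opening: 0.029
```

>>> {"op": "play_rows", "data": {"moves": [{"x":-0.3,"y":-3,"z":0,"turn":2,"jaw":2},{"x":-0.1,"y":-3,"z":0,"turn":2,"jaw":2},{"x":0,"y":-2.5,"z":0,"turn":1.5,"jaw":2},{"x":0,"y":-0.9,"z":0,"turn":1,"jaw":2},{"x":0,"y":0,"z":0,"turn":0,"jaw":2},{"x":0,"y":0,"z":0,"turn":0,"jaw":2}]}}

```text
t: 13.67
tool_pos: [0.475, -0.3894, 0.1062]
tool_rot: [-0.231, 2.109, -2.105]
contact_force: [0.1, 0.2, -3.1]
opening: 0.0287
```

```bash
python3 - <<'E'
from h import *
st()
S=eyes.get_image("scene")["img"][:,:,::-1]
z=lambda i,x,y:cv2.resize(i[y-70:y+70,x-70:x+70],(500,500),interpolation=cv2.INTER_CUBIC)
cv2.imwrite("pics/g7.png",z(S,170,190))
E
```

```text
t 13.67 pos [ 0.475  -0.3894  0.1062] jawyaw -77.5 tilt 0.13 open 0.0287 F [ 0.1  0.2 -3.1]
```

View pics/g7.png

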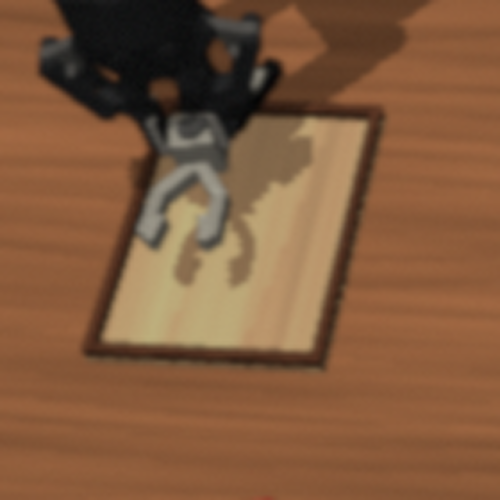

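>>> {"op": "play_rows", "data": {"moves": [{"x":0,"y":0,"z":-2,"turn":0,"jaw":2},{"x":0,"y":0,"z":-2,"turn":0,"jaw":2},{"x":0,"y":0,"z":-2,"turn":0,"jaw":2},{"x":0,"y":0,"z":-1,"turn":0,"jaw":2},{"x":0,"y":0,"z":-0.5,"turn":0,"jaw":2},{"x":0,"y":0,"z":-0.2,"turn":0,"jaw":2},{"x":0,"y":0,"z":0,"turn":0,"jaw":2},{"x":0,"y":0,"z":0,"turn":0,"jaw":2}]}}

```text
t: 14.38
tool_pos: [0.4764, -0.3901, 0.0316]
tool_rot: [-0.23, 2.103, -2.107]
contact_force: [1.0, 0.0, -1.5]
opening: 0.0287
```

>>> {"op": "play_rows", "data": {"moves": [{"x":0,"y":0,"z":-0.2,"turn":0,"jaw":2},{"x":0,"y":0,"z":-0.2,"turn":0,"jaw":2},{"x":0,"y":0,"z":-0.1,"turn":0,"jaw":2},{"x":0,"y":0,"z":0,"turn":0,"jaw":2},{"x":0,"y":0,"z":0,"turn":0,"jaw":2}]}}

```text
t: 14.8
tool_pos: [0.4755, -0.3897, 0.0253]
tool_rot: [-0.231, 2.106, -2.106]
contact_force: [-0.0, 0.1, -1.7]
opening: 0.0292
```

>>> {"op": "play_rows", "data": {"moves": [{"x":0,"y":0,"z":-0.1,"turn":0,"jaw":2},{"x":0,"y":0,"z":-0.1,"turn":0,"jaw":2},{"x":0,"y":0,"z":0,"turn":0,"jaw":2},{"x":0,"y":0,"z":0,"turn":0,"jaw":2},{"x":0,"y":0,"z":0,"turn":0,"jaw":2}]}}

```text
t: 15.22
tool_pos: [0.4757, -0.3899, 0.0237]
tool_rot: [-0.231, 2.105, -2.106]
contact_force: [-1.7, 0.9, 1.9]
opening: 0.0293
```

```bash
python3 - <<'E'
from h import *
st()
S=eyes.get_image("scene")["img"][:,:,::-1]
z=lambda i,x,y:cv2.resize(i[y-70:y+70,x-70:x+70],(500,500),interpolation=cv2.INTER_CUBIC)
cv2.imwrite("pics/g8.png",z(S,170,190))
E
```

```text
t 15.22 pos [ 0.4757 -0.3899  0.0237] jawyaw -77.5 tilt 0.03 open 0.0293 F [-1.7  0.9  1.9]
```

View pics/g8.png

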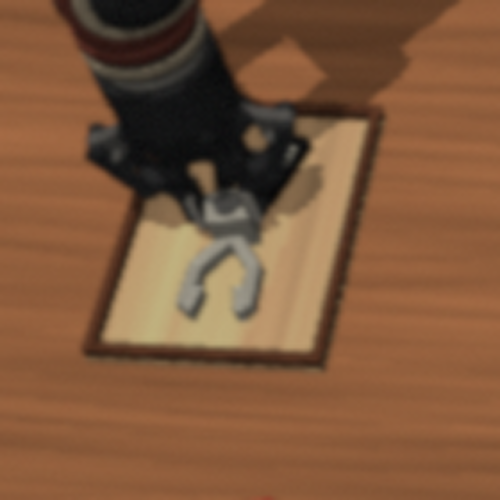

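The floor carries it: the force turned to +1.9 N, at z = 23.7 mm, which is the grip height of 18.7 plus the 5 mm floor. I release it.

>>> {"op": "play_rows", "data": {"moves": [{"x":0,"y":0,"z":0,"turn":0,"jaw":3.2},{"x":0,"y":0,"z":0,"turn":0,"jaw":4},{"x":0,"y":0,"z":0.1,"turn":0,"jaw":5},{"x":0,"y":0,"z":0.3,"turn":0,"jaw":6},{"x":0,"y":0,"z":2,"turn":0,"jaw":6},{"x":0,"y":0,"z":3,"turn":0,"jaw":6},{"x":0,"y":0,"z":3,"turn":0,"jaw":6},{"x":0,"y":0,"z":3,"turn":0,"jaw":6}]}}

```text
t: 15.93
tool_pos: [0.4754, -0.3894, 0.1385]
tool_rot: [-0.231, 2.106, -2.106]
contact_force: [0.4, -0.7, 1.1]
opening: 0.06
```

>>> {"op": "play_rows", "data": {"moves": [{"x":0,"y":3,"z":2,"turn":0,"jaw":6},{"x":0,"y":3,"z":2,"turn":0,"jaw":6},{"x":0,"y":4,"z":1,"turn":0,"jaw":6},{"x":0,"y":4,"z":1,"turn":0,"jaw":6},{"x":0,"y":4,"z":0,"turn":0,"jaw":6},{"x":0,"y":4,"z":0,"turn":0,"jaw":6},{"x":0,"y":4,"z":0,"turn":0,"jaw":6},{"x":0,"y":4,"z":0,"turn":0,"jaw":6}]}}

```text
t: 16.6
tool_pos: [0.4753, -0.0879, 0.1979]
tool_rot: [-0.229, 2.105, -2.106]
contact_force: [1.6, -0.8, -0.6]
opening: 0.06
```

>>> {"op": "play_rows", "data": {"moves": [{"x":0,"y":3,"z":0,"turn":0,"jaw":6},{"x":0,"y":0,"z":0,"turn":0,"jaw":6},{"x":0,"y":0,"z":0,"turn":0,"jaw":6}]}}

```text
t: 16.85
tool_pos: [0.4756, -0.0584, 0.1977]
tool_rot: [-0.234, 2.103, -2.104]
contact_force: [-0.3, -1.0, -0.0]
opening: 0.06
```

```bash
python3 - <<'E'
from ov import *
st()
D={c:eyes.get_image(c) for c in("scene","top")}
for c in D: cv2.imwrite(f"pics/{c}9.png",D[c]["img"][:,:,::-1])
overlay(D,[(.5348,.3735,.005,np.radians(8.5)),(.4757,-.39,.005,np.radians(12.5))],"pics/ov3.png",s=7,r=40)
E
```

```text
t 16.85 pos [ 0.4756 -0.0584  0.1977] jawyaw -77.3 tilt 0.06 open 0.06 F [-0.3 -1.  -0. ]
```

View pics/ov3.png

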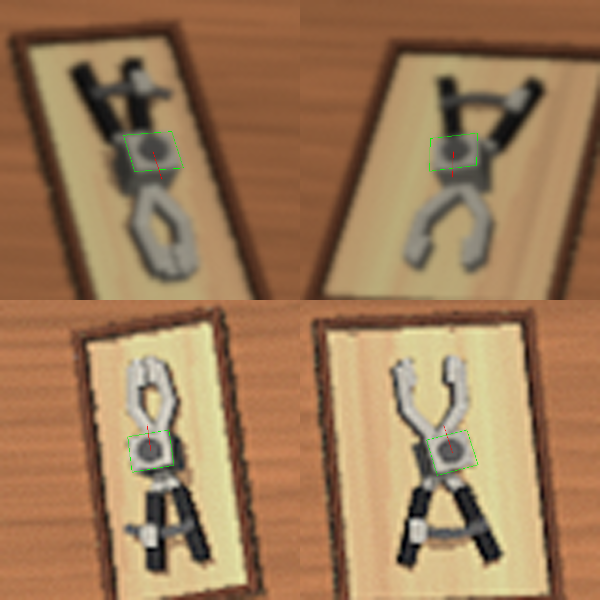

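View pics/top9.png

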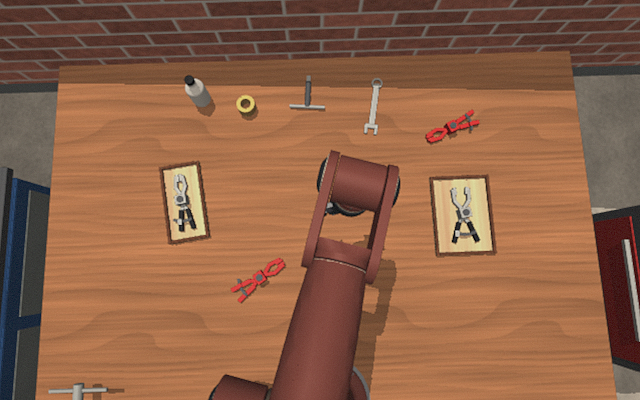

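Both clamps lie flat inside their rims, at top view (181,200) and (465,214). The open clamp is still open, the other items haven't moved, and the arm is clear. I hand in now.

```bash
python3 -c "
from station import *
print(finish_job())"
```

```text
the job is handed in; nothing more can be done
None
```

Both grey clamps are in their trays and the job is handed in, at about 17 s on the clock against the 54 s limit. I gripped each clamp by its pivot block and lowered it until the floor took its weight before letting go. No verdict was reported.

**Shut clamp:** it lies in the narrow tray with its pivot about 4 mm from the tray's centre lengthways and about 1 mm across. It is in line with the tray.

**Open clamp:** it lies in the wide tray with its pivot about 4 mm from the centre lengthways and about 0 mm across. The jaws are visibly still open, but I did not re-measure the angle.

**Last checks:**
- In both final camera views each clamp lies flat on the floor inside the rim, and its block matches the pose predicted from the release point.
- The spanner, chuck key, bushing, oil bottle and red look-alike clamps show no movement in the last top view. The arm touches nothing.

**Checks that disagreed:**
- The two cameras differed by 2–3 mm on the clamp positions, and the block tops measured 37.5 mm high against the 34 mm in the text.
- The network's tray points missed each other by 8–12 mm between views, so I took the tray centres from the segmented outlines and plywood floors instead. The scene view of the wide tray's floor was cut off by the brightness threshold (113 mm measured instead of 145 mm), so I used the top view there.

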